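Refit the valves in the cylinder head

TASK

Refit the four cleaned engine valves from the wash rack into the cylinder head that lies face up on the bench. Each valve has been lapped to its own seat, so keep them in row order: the valve nearest the end of the rack with the carrying handle goes into the seat nearest the end of the head with the chain slot, and so on along the row. Lower each one stem first into its guide and leave all four fully home on their seats.

Things in the scene. Friction and masses are not known exactly. Their poses are not given: they have to be found in the camera images.
- inlet_valve_a: steel inlet valve, one of two alike (told apart by place). Round head 36 mm across, its upright rim 5 mm thick; below that a 45 degree cone 6 mm deep, neck and 8 mm stem, tip 82 mm below the rim. Origin: centre of the rim's lower edge; stem along -z. At the start it hangs stem down in a rack sleeve, origin 97 mm above the bench, free air beside and 5 mm of it under the rim. 0.1 kg.
- inlet_valve_d: steel inlet valve, one of two alike (told apart by place). Round head 36 mm across, its upright rim 5 mm thick; below that a 45 degree cone 6 mm deep, neck and 8 mm stem, tip 82 mm below the rim. Origin: centre of the rim's lower edge; stem along -z. At the start it hangs stem down in a rack sleeve, origin 97 mm above the bench, free air beside and 5 mm of it under the rim. 0.1 kg.
- exhaust_valve_b: steel exhaust valve, one of two alike (told apart by place). Round head 30 mm across, its upright rim 5 mm thick; below that a 45 degree cone 6 mm deep, neck and 8 mm stem, tip 82 mm below the rim. Origin: centre of the rim's lower edge; stem along -z. At the start it hangs stem down in a rack sleeve, origin 97 mm above the bench, free air beside and 5 mm of it under the rim. 0.1 kg.
- exhaust_valve_c: steel exhaust valve, one of two alike (told apart by place). Round head 30 mm across, its upright rim 5 mm thick; below that a 45 degree cone 6 mm deep, neck and 8 mm stem, tip 82 mm below the rim. Origin: centre of the rim's lower edge; stem along -z. At the start it hangs stem down in a rack sleeve, origin 97 mm above the bench, free air beside and 5 mm of it under the rim. 0.1 kg.
- sleeve_a: grey plastic sleeve (bore 26 mm) in which inlet_valve_a stands at the start; it stays in the wash rack, a steel stand 272 x 76 mm whose four sleeves form one row at 52 mm pitch: inlet, exhaust, exhaust, inlet. Stands 16 mm above the rack's deck; origin on its axis at deck level, 76 mm above the bench; x along the row.
- sleeve_b: grey plastic sleeve (bore 20 mm) in which exhaust_valve_b stands at the start; it stays in the wash rack, a steel stand 272 x 76 mm whose four sleeves form one row at 52 mm pitch: inlet, exhaust, exhaust, inlet. Stands 16 mm above the rack's deck; origin on its axis at deck level, 76 mm above the bench; x along the row.
- sleeve_c: grey plastic sleeve (bore 20 mm) in which exhaust_valve_c stands at the start; it stays in the wash rack, a steel stand 272 x 76 mm whose four sleeves form one row at 52 mm pitch: inlet, exhaust, exhaust, inlet. Stands 16 mm above the rack's deck; origin on its axis at deck level, 76 mm above the bench; x along the row.
- sleeve_d: grey plastic sleeve (bore 26 mm) in which inlet_valve_d stands at the start; it stays in the wash rack, a steel stand 272 x 76 mm whose four sleeves form one row at 52 mm pitch: inlet, exhaust, exhaust, inlet. Stands 16 mm above the rack's deck; origin on its axis at deck level, 76 mm above the bench; x along the row.
- rack_handle: steel carrying handle, a loop 52 mm wide and 37 mm tall with a black rubber grip, standing across one end of the wash rack's deck; which end varies (the other end has only a flat strip with two screw heads). The sleeves lie 44, 96, 148 and 200 mm from it. Origin: middle of its foot, on the deck, 76 mm above the bench.
- cylinder_head: fixed, bright gasket face up at 95 mm over the bench, 278 x 104 mm. Origin on the bench under the middle of the seats, z up, x along the row; at the -x end a chain slot 22 x 68 mm through the casting. Ringed seats at y = 0, x = -78, +78 (inlet, 33 mm bore), -26, +26 mm (exhaust, 27 mm); 12 mm down a steep funnel leads to a 13 mm guide bore. Home: rim's lower edge 0 to 1.5 mm over the face.
Mind the look-alikes: they are no part of the job. Leave any green look-alike of the inlet_valve_a alone.

How it is judged:
At the end, for the whole second after the job is handed in: Each valve is in the seat with the same number from the chain-slot end as its sleeve had from the handle end: within 8 mm of the seat along and across the row, fully home (rim edge 93.5 to 98.5 mm above the head's underside), within 0.12 rad of upright, at rest, released (((horizontal distance between sleeve_a and rack_handle below 0.118 m and x of inlet_valve_a in the frame of cylinder_head between -0.086 and -0.07 m) or (horizontal distance between sleeve_a and rack_handle above 0.118 m and x of inlet_valve_a in the frame of cylinder_head between 0.07 and 0.086 m)) and y of inlet_valve_a in the frame of cylinder_head between -0.008 and 0.008 m and z of inlet_valve_a in the frame of cylinder_head between 0.0935 and 0.0985 m and angle between each of inlet_valve_a, inlet_valve_d, exhaust_valve_b, exhaust_valve_c's own z axis and vertical below 0.12 rad and linear speed of each of inlet_valve_a, inlet_valve_d, exhaust_valve_b, exhaust_valve_c below 0.02 m/s and angular speed of each of inlet_valve_a, inlet_valve_d, exhaust_valve_b, exhaust_valve_c below 0.3 rad/s and ((horizontal distance between sleeve_d and rack_handle below 0.118 m and x of inlet_valve_d in the frame of cylinder_head between -0.086 and -0.07 m) or (horizontal distance between sleeve_d and rack_handle above 0.118 m and x of inlet_valve_d in the frame of cylinder_head between 0.07 and 0.086 m)) and y of inlet_valve_d in the frame of cylinder_head between -0.008 and 0.008 m and z of inlet_valve_d in the frame of cylinder_head between 0.0935 and 0.0985 m and ((horizontal distance between sleeve_b and rack_handle below 0.118 m and x of exhaust_valve_b in the frame of cylinder_head between -0.034 and -0.018 m) or (horizontal distance between sleeve_b and rack_handle above 0.118 m and x of exhaust_valve_b in the frame of cylinder_head between 0.018 and 0.034 m)) and y of exhaust_valve_b in the frame of cylinder_head between -0.008 and 0.008 m and z of exhaust_valve_b in the frame of cylinder_head between 0.0935 and 0.0985 m and ((horizontal distance between sleeve_c and rack_handle below 0.118 m and x of exhaust_valve_c in the frame of cylinder_head between -0.034 and -0.018 m) or (horizontal distance between sleeve_c and rack_handle above 0.118 m and x of exhaust_valve_c in the frame of cylinder_head between 0.018 and 0.034 m)) and y of exhaust_valve_c in the frame of cylinder_head between -0.008 and 0.008 m and z of exhaust_valve_c in the frame of cylinder_head between 0.0935 and 0.0985 m); the robot touches nothing.
It also fails if it takes over 96 s, if anything falls off the work surface, if the arm or the gripper's body presses on something with over 40 N, if the wrist force passes 120 N, or if a joint passes its speed limit or range.

ROBOT

A 6-joint arm with a two-finger parallel gripper is mounted at the origin on the work surface; the furniture and walls round the work are solid. World frame = base frame: x ahead of the robot, y to its left, z up, the work surface at z = 0. Lengths are in m, angles in rad, forces in N, time in s.
With the tool pointing down it reaches from about 0.375 to 0.9 m from the base axis. Payload 3.1 kg.
Tool frame: the origin (TCP) lies on the front face of the gripper's body, between the roots of the fingers; the fingertips stand 73 mm ahead of it and the grasp point (between the pads) lies 54 mm ahead of it (manip.tips_ahead is the distance from the TCP to the fingertips, in m); z points along the fingers, y is the line along which they close (so a half turn about z gives the same grasp; the last joint's range is limited). The gripper opens to 85 mm and grips with 20 to 120 N. Pads are 22 mm wide; open, the fingers measure 114 mm over their backs; the gripper's body (76 mm by 85 mm) begins 54 mm behind the grasp point. The pads swing forward as they close: fully open they stand 13 mm farther back than shut.
Start: joints at [1.141, 0.527, 1.433, -0, 1.181, -0.178], TCP at [0.156, 0.605, 0.304] pointing down, gripper open.
Joint ranges: [-3.08, 3.08], [-0.75, 2.2], [0.22, 2.44], [-1.43, 4.57], [0, 2.65], [-2.85, 2.85]. Speed limits (rad/s): [2.79, 2.79, 3.14, 3.14, 3.14, 3.14].

INTERFACE

Orientations are given as a unit quaternion [x, y, z, w].
In Python, from station import sense, eyes, workorder, manip gives the robot as it stands.
- The arm moves only by the shell command python3 -m inch 'ROWS' [OPENING] [FORCE]. ROWS is JSON, a list of rows, each an object of numbers: "dx", "dy", "dz": the shift along the tool's x, y, z in cm; "wx", "wy", "wz": the turn, a rotation vector about the tool's x, y, z in degrees. In form: [{"dx": .., "dy": .., "dz": .., "wx": .., "wy": .., "wz": ..}, ...]. A call has 1 to 10 rows; each row shifts and turns the commanded pose from where the row before left it, along the tool's axes as they then stand; what a row does not reach is not made up. A row lasts 1/8 s, in which the tool goes at most 62.5 mm and 10.7 degrees, less where a joint would pass 70% of its speed; a pose out of reach is approached as far as the arm can. A call with a gripper value outside its range is refused whole. OPENING is the opening, from 0 (shut) to 1 (fully open), set as the call begins (- or left out, the last holds). The fingers move at their own pace and stop on an object; FORCE is the grip in N (left out, the last holds). Time passes only in rows, so rows that do not move let the fingers close. It gives the time, the measured TCP pose, the force, the opening and the grip force at its end, in the units of the state.
- sense(): the state, without advancing time (a new reading comes with each control period).
- eyes.snapshot(name): name is "scene" or "top" or "wrist"; returns the picture (420x560x3 uint8, red, green, blue); there is no depth.
- eyes.camera_params(name): a dict with "fx", "fy", "cx", "cy" (pixels), "rvec" (rotation vector, rad) and "tvec" (3), from world to camera coordinates, as OpenCV has them. Camera axes: x right, y down, z forward; pixel columns grow to the right and rows downward; lengths in m; the calibration is good to about 2 mm. A picture is of the moment at which its call begins: read the wrist's pose just before it. camera_params takes no time and is no camera call; for the wrist camera it gives the pose at the moment of the call.
- workorder.sign_off(): hands the job in; it is judged then, once.
The state is a dict: "t": time; "q": joint angles; "qd": joint speeds; "tau": joint torques, N m; "tcp_pos": TCP position; "tool_rot": TCP orientation; "force": force on the tool from outside, world axes, zero at the start; "ft_torque": the same for the moment, N m; "finger_gap": opening from 0.0 (shut) to 1.0 (fully open); "gripper_force": force on a finger pad.
Only numpy, scipy, OpenCV 4.12 (cv2) and the standard library are available. Lean on these libraries where they do the work, as an engineer would, in place of code of your own. Each camera call takes 0.05 s, during which the arm holds its last target. There are 200 camera calls.

## Working session

There is one attempt and no reset: what is moved stays moved. The work goes in short steps, Python scripts to look and compute and a shell command to move; the robot and the scene stay as the last step left them, time stands still between calls to the robot, and variables do not carry over. Pictures are saved under pics/ and viewed, at most 14 in all, crops included, and the job is handed in when it is done.

```bash
ls; mkdir -p pics
cat > h.py <<'E'
import numpy as np, cv2
from station import sense, eyes, workorder, manip
from scipy.spatial.transform import Rotation as R
def snap(name,fn):
    p=eyes.camera_params(name); im=eyes.snapshot(name); cv2.imwrite('pics/'+fn,im[:,:,::-1]); return p,im
def cam(p):
    return R.from_rotvec(np.ravel(p['rvec'])).as_matrix(), np.ravel(p['tvec'])
def pix2w(p,u,v,z):
    M,t=cam(p); c=-M.T@t; d=M.T@np.array([(u-p['cx'])/p['fx'],(v-p['cy'])/p['fy'],1]); return c+d*(z-c[2])/d[2]
def w2pix(p,X):
    M,t=cam(p); x=M@np.asarray(X)+t; return np.array([p['fx']*x[0]/x[2]+p['cx'],p['fy']*x[1]/x[2]+p['cy']])
E
python3 - <<'E'
from h import *
for n in ('top','scene'):
    p,im=snap(n,n+'1.png'); print(n,p)
s=sense(); print(s)
E
```

```text
pics
top {'fx': 472.62047856787996, 'fy': 472.62047856787996, 'cx': 270.84207675727816, 'cy': 202.75733588054405, 'rvec': array([ 2.13247475, -2.08441096,  0.15542191]), 'tvec': array([-0.19039867,  0.53097954,  0.84706988])}
scene {'fx': 461.4053528290823, 'fy': 461.4053528290823, 'cx': 278.39549054302415, 'cy': 210.51247153640037, 'rvec': array([ 2.13003828, -0.65849167,  0.33804373]), 'tvec': array([-0.54018288,  0.14829292,  0.88029563])}
{'t': 0.1, 'q': array([ 1.14053285e+00,  5.28403782e-01,  1.43378508e+00,  1.56059161e-05,
        1.18138201e+00, -1.78487132e-01]), 'qd': array([ 2.08260488e-05, -2.90150087e-03, -2.43737846e-03,  1.15617076e-03,
       -3.24246453e-04, -7.38219796e-04]), 'tau': array([ 4.84706088e-04, -4.43304455e+01, -1.78587270e+01, -1.72391369e-04,
        3.88439919e-03, -3.65024235e-06]), 'tcp_pos': array([0.15545036, 0.60484055, 0.30300906]), 'tool_rot': array([ 1.25558812e-01,  9.92085685e-01, -9.41478183e-04, -3.03316387e-04]), 'force': array([-0.31419138, -0.10815623,  0.68508378]), 'ft_torque': array([ 0.00487448, -0.04171496, -0.03498719]), 'gripper_force': 0.0, 'finger_gap': 0.9988770672801787}
```

View pics/top1.png

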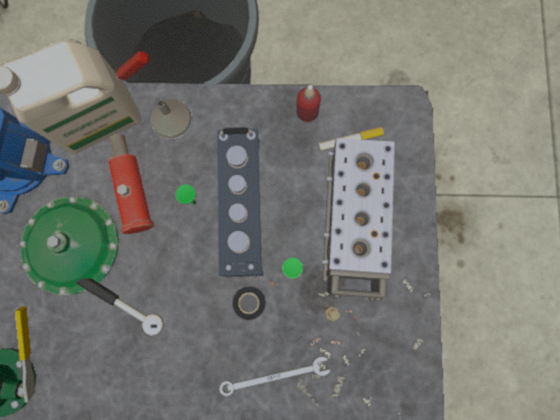

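View pics/scene1.png

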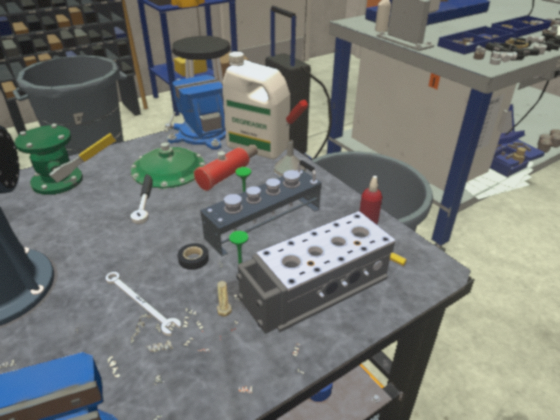

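The top view shows the rack row with valves at (237,156), (237,184), (238,213), (238,242) and the handle at (236,131), its upper end. The head's seats are at (363,162), (363,190), (362,219), (360,248), with the chain slot at (358,287), its lower end. Green look-alikes stand at (186,194) and (292,268). The row order is therefore reversed: top valve to bottom seat.

Run:
```python
from h import *
p=eyes.camera_params('top')
im=cv2.imread('pics/top1.png')
c=cv2.resize(im[115:285,205:305],None,fx=3.5,fy=3.5,interpolation=cv2.INTER_CUBIC)
d=cv2.resize(im[125:295,315:415],None,fx=3.5,fy=3.5,interpolation=cv2.INTER_CUBIC)
cv2.imwrite('pics/crop1.png',np.hstack([c,d]))
print('handle',pix2w(p,236,131,.113))
V=[pix2w(p,u,v,.102) for u,v in((237,156),(237,184),(238,213),(238,242))]
S=[pix2w(p,u,v,.095) for u,v in((363,162),(363,190),(362,219),(360,248))]
for X in V+S: print(X.round(4))
print(np.linalg.norm(np.diff(V,axis=0),axis=1),np.linalg.norm(np.diff(S,axis=0),axis=1))
print('greens',pix2w(p,186,194,.1),pix2w(p,292,268,.1))
print('cam',-cam(p)[0].T@cam(p)[1])
```

```text
handle [ 0.6527808 -0.114746   0.113    ]
[ 0.6094 -0.1171  0.102 ]
[ 0.5576 -0.1191  0.102 ]
[ 0.5052 -0.1229  0.102 ]
[ 0.454  -0.1249  0.102 ]
[ 0.6039 -0.3441  0.095 ]
[ 0.5523 -0.3436  0.095 ]
[ 0.5001 -0.3414  0.095 ]
[ 0.449  -0.3375  0.095 ]
[0.05181309 0.05252382 0.05127373] [0.05152662 0.05226671 0.05125185]
greens [ 0.53807812 -0.02807959  0.1       ] [ 0.41139662 -0.2198537   0.1       ]
cam [ 0.37265664 -0.21254602  0.92285942]
```

View pics/crop1.png

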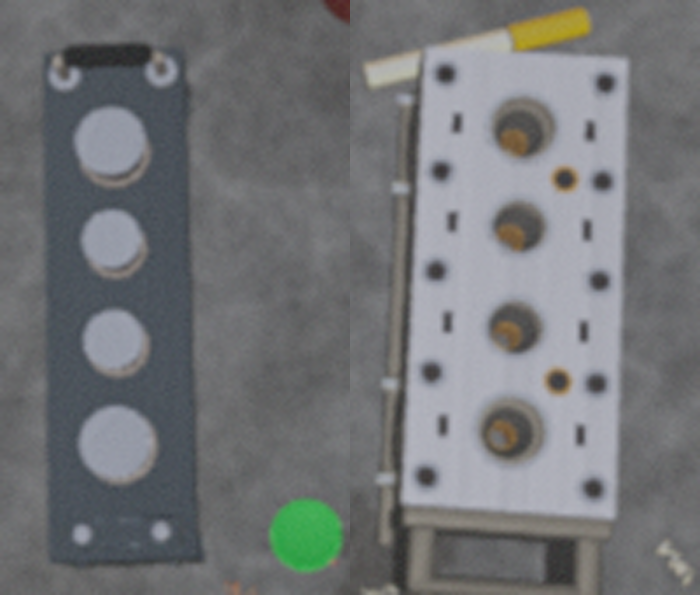

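The crop confirms the pitch (51–52 mm against 52 nominal). The handle is at the +x end and the slot at the −x end. I'll move over valve 1 at a safe height.

```bash
python3 -m inch '[{"dz":-4.8,"wz":-7.2},{"dz":-4.8,"wz":-7.2},{"dx":-3.03,"dy":-4.81},{"dx":-3.03,"dy":-4.81},{"dx":-3.03,"dy":-4.81},{"dx":-3.03,"dy":-4.81},{"dx":-3.03,"dy":-4.81},{"dx":-3.03,"dy":-4.81},{"dx":-3.03,"dy":-4.81},{"dx":-3.03,"dy":-4.81}]' 0.7
python3 -m inch '[{"dx":-3.03,"dy":-4.81},{"dx":-3.03,"dy":-4.81},{"dx":-3.03,"dy":-4.81},{"dx":-3.03,"dy":-4.81},{"dx":-3.03,"dy":-4.81},{"dx":-3.03,"dy":-4.81},{"dx":-3.03,"dy":-4.81},{"dz":6},{"dz":6},{}]'
python3 - <<'E'
from h import *
s=sense(); print(s['tcp_pos'],s['tool_rot'],s['q'],s['force'],manip.tips_ahead)
p,im=snap('wrist','w1.png'); 
print(w2pix(p,[.6094,-.1171,.102]))
E
```

```text
[0.15545036 0.60484055 0.30300906] [ 1.25558812e-01  9.92085685e-01 -9.41478183e-04 -3.03316387e-04] [ 1.14053285e+00  5.28403782e-01  1.43378508e+00  1.56059161e-05
  1.18138201e+00 -1.78487132e-01] [-0.31419138 -0.10815623  0.68508378] 0.0726
[-123.85653651  611.42370808]invalid input at $[0]: expected keys dx, dy, dz, wx, wy, wz
invalid input at $[0]: expected keys dx, dy, dz, wx, wy, wz
```

View pics/w1.png

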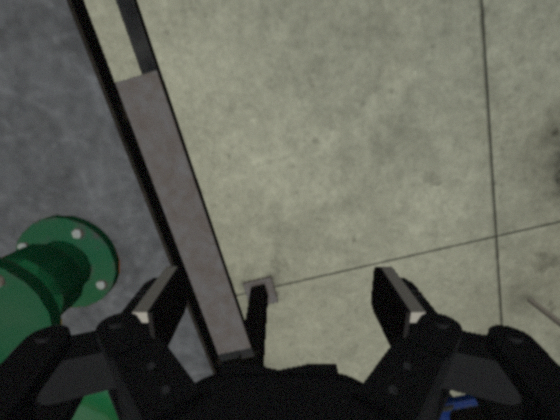

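The arm did not move because every row needs all six keys. The wrist view shows the bench edge, with the fingers at the bottom of the frame.

```bash
python3 -m inch '[{"dx":0,"dy":0,"dz":-4.8,"wx":0,"wy":0,"wz":-7.2},{"dx":0,"dy":0,"dz":-4.8,"wx":0,"wy":0,"wz":-7.2},{"dx":-3.03,"dy":-4.81,"dz":0,"wx":0,"wy":0,"wz":0},{"dx":-3.03,"dy":-4.81,"dz":0,"wx":0,"wy":0,"wz":0},{"dx":-3.03,"dy":-4.81,"dz":0,"wx":0,"wy":0,"wz":0},{"dx":-3.03,"dy":-4.81,"dz":0,"wx":0,"wy":0,"wz":0},{"dx":-3.03,"dy":-4.81,"dz":0,"wx":0,"wy":0,"wz":0},{"dx":-3.03,"dy":-4.81,"dz":0,"wx":0,"wy":0,"wz":0},{"dx":-3.03,"dy":-4.81,"dz":0,"wx":0,"wy":0,"wz":0},{"dx":-3.03,"dy":-4.81,"dz":0,"wx":0,"wy":0,"wz":0}]' 0.7 &&
python3 -m inch '[{"dx":-3.03,"dy":-4.81,"dz":0,"wx":0,"wy":0,"wz":0},{"dx":-3.03,"dy":-4.81,"dz":0,"wx":0,"wy":0,"wz":0},{"dx":-3.03,"dy":-4.81,"dz":0,"wx":0,"wy":0,"wz":0},{"dx":-3.03,"dy":-4.81,"dz":0,"wx":0,"wy":0,"wz":0},{"dx":-3.03,"dy":-4.81,"dz":0,"wx":0,"wy":0,"wz":0},{"dx":-3.03,"dy":-4.81,"dz":0,"wx":0,"wy":0,"wz":0},{"dx":-3.03,"dy":-4.81,"dz":0,"wx":0,"wy":0,"wz":0},{"dx":0,"dy":0,"dz":6,"wx":0,"wy":0,"wz":0},{"dx":0,"dy":0,"dz":6,"wx":0,"wy":0,"wz":0},{"dx":0,"dy":0,"dz":0,"wx":0,"wy":0,"wz":0}]'
python3 - <<'E'
from h import *
s=sense(); print(s['tcp_pos'],s['tool_rot'],s['q'],s['force'],manip.tips_ahead)
p,im=snap('wrist','w2.png'); 
for x in ((.6094,-.1171),(.5576,-.1191),(.5052,-.1229),(.454,-.1249)):print(w2pix(p,[*x,.102]))
E
```

```text
t: 1.4
tcp_pos: [0.3984, 0.2187, 0.3999]
tool_rot: [0.0, 1.0, 0.0, 0.0]
force: [0.6, 0.3, 0.1]
finger_gap: 0.704
gripper_force: 0.0
t: 2.65
tcp_pos: [0.6067, -0.1156, 0.2746]
tool_rot: [0.0, 1.0, 0.002, -0.006]
force: [0.0, 0.4, 0.0]
finger_gap: 0.698
gripper_force: 0.0
[ 0.60672829 -0.11555786  0.27460484] [ 4.90863664e-04  9.99977344e-01  2.40233016e-03 -6.26893735e-03] [-3.68893960e-01  5.54505484e-01  1.47388253e+00 -3.64690371e-05
  1.12663165e+00 -1.93869265e+00] [0.01626244 0.43728899 0.04680067] 0.0726
[274.35347817 217.00341465]
[271.42233467 151.67633052]
[265.57368924  77.04340536]
[261.64762958  -5.89950758]
```

View pics/w2.png

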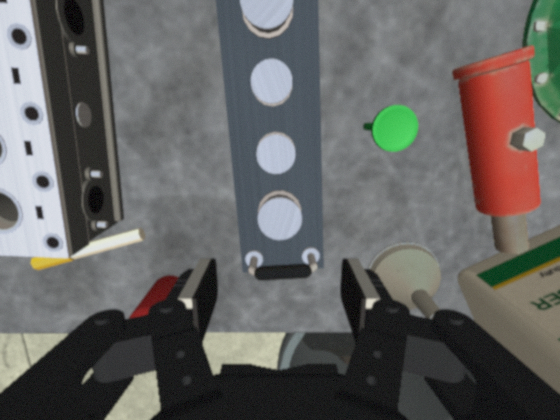

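The wrist view shows valve heads at (279,217), (276,153), (271,82) and (267,8), with the fingers centred near column 279 and the handle at (283,271).

Run:
```python
from h import *
s=sense();p=eyes.camera_params('wrist')
for q in ((279,217),(276,153),(271,82),(267,8)):print(pix2w(p,*q,.102))
print('handle',pix2w(p,283,271,.113)); M,t=cam(p); print('cam',-M.T@t)
rot=R.from_quat(s['tool_rot']); print(rot.as_matrix().round(4))
for a in (.054,.0726): print(w2pix(p,s['tcp_pos']+rot.apply([0,0,a])))
print(w2pix(p,s['tcp_pos']+rot.apply([0,0,.173])), s['tcp_pos'])
```

```text
[ 0.61417609 -0.11448957  0.102     ]
[ 0.56255071 -0.1168088   0.102     ]
[ 0.51179343 -0.12029675  0.102     ]
[ 0.46497569 -0.12269036  0.102     ]
handle [ 0.65718898 -0.11121834  0.113     ]
cam [ 0.5353307  -0.11504719  0.34825078]
[[-1.0e+00  6.0e-04 -4.8e-03]
 [ 5.0e-04  1.0e+00  1.9e-03]
 [ 4.8e-03  1.9e-03 -1.0e+00]]
[276.0189799  289.84320701]
[276.34347713 270.03335972]
[277.3090214  211.08899142] [ 0.60899    -0.11617147  0.27829254]
```

```bash
python3 -m inch '[{"dx":0,"dy":0,"dz":4,"wx":0,"wy":0,"wz":0},{"dx":0,"dy":0,"dz":4,"wx":0,"wy":0,"wz":0},{"dx":0,"dy":0,"dz":2,"wx":0,"wy":0,"wz":0},{"dx":0,"dy":0,"dz":1.6,"wx":0,"wy":0,"wz":0},{"dx":0,"dy":0,"dz":0,"wx":0,"wy":0,"wz":0},{"dx":0,"dy":0,"dz":0,"wx":0,"wy":0,"wz":0}]'
python3 -m inch '[{"dx":0,"dy":0,"dz":0,"wx":0,"wy":0,"wz":0},{"dx":0,"dy":0,"dz":0,"wx":0,"wy":0,"wz":0},{"dx":0,"dy":0,"dz":0,"wx":0,"wy":0,"wz":0},{"dx":0,"dy":0,"dz":0,"wx":0,"wy":0,"wz":0},{"dx":0,"dy":0,"dz":0,"wx":0,"wy":0,"wz":0},{"dx":0,"dy":0,"dz":0,"wx":0,"wy":0,"wz":0}]' 0.1 50
python3 - <<'E'
from h import *
p,im=snap('wrist','w3.png')
E
```

```text
t: 3.45
tcp_pos: [0.611, -0.1167, 0.1657]
tool_rot: [0.0, 1.0, -0.001, 0.002]
force: [0.7, 0.2, -0.7]
finger_gap: 0.697
gripper_force: 0.0
t: 4.2
tcp_pos: [0.6102, -0.1151, 0.1649]
tool_rot: [0.0, 1.0, 0.001, 0.001]
force: [0.3, 4.9, 4.4]
finger_gap: 0.383
gripper_force: 49.2
```

View pics/w3.png

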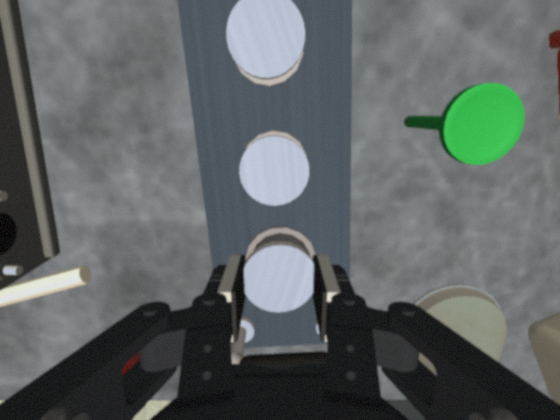

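The fingers hold the inlet valve's rim at (279,277), and the pads are centred on it. I'll lift it and check.

```bash
python3 -m inch '[{"dx":0,"dy":0,"dz":-2,"wx":0,"wy":0,"wz":0},{"dx":0,"dy":0,"dz":-3,"wx":0,"wy":0,"wz":0},{"dx":0,"dy":0,"dz":-4,"wx":0,"wy":0,"wz":0},{"dx":0,"dy":0,"dz":-4,"wx":0,"wy":0,"wz":0},{"dx":0,"dy":0,"dz":0,"wx":0,"wy":0,"wz":0},{"dx":0,"dy":0,"dz":0,"wx":0,"wy":0,"wz":0}]'
python3 - <<'E'
from h import *
snap('wrist','w4.png');p,im=snap('scene','s4.png')
a=im[120:330,160:440,::-1]
w=cv2.imread('pics/w4.png')[200:400,180:380]
h=np.hstack([cv2.resize(a,(560,420)),cv2.resize(w,(240,240))]) if 0 else None
c=np.zeros((420,800,3),np.uint8); c[:,:560]=cv2.resize(a,(560,420),interpolation=cv2.INTER_CUBIC); c[:240,560:]=cv2.resize(w,(240,240)); cv2.imwrite('pics/c4.png',c)
E
```

```text
t: 5.0
tcp_pos: [0.6091, -0.1164, 0.2932]
tool_rot: [0.0, 1.0, 0.0, -0.001]
force: [0.5, -0.1, -1.3]
finger_gap: 0.384
gripper_force: 49.8
```

View pics/c4.png

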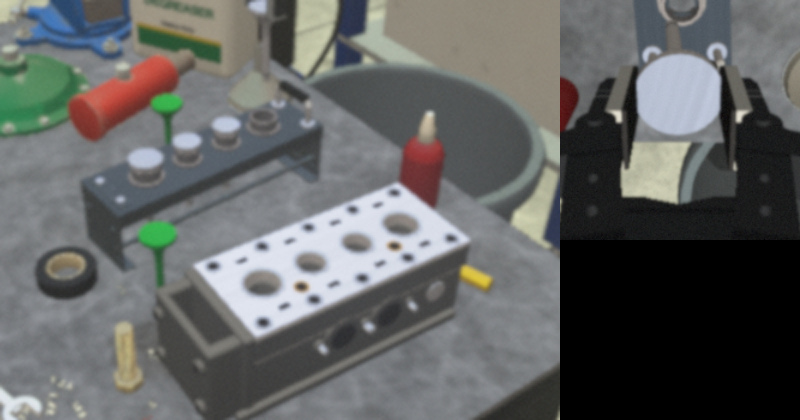

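Valve 1 is held and hangs upright below the gripper, and its sleeve is empty. I'll stop short of the head so the wrist camera can see all the seats.

```bash
python3 -m inch '[{"dx":1.6,"dy":-5.55,"dz":0,"wx":0,"wy":0,"wz":0},{"dx":1.6,"dy":-5.55,"dz":0,"wx":0,"wy":0,"wz":0},{"dx":1.6,"dy":-5.55,"dz":0,"wx":0,"wy":0,"wz":0},{"dx":1.6,"dy":-5.55,"dz":0,"wx":0,"wy":0,"wz":0},{"dx":0,"dy":0,"dz":0,"wx":0,"wy":0,"wz":0},{"dx":0,"dy":0,"dz":0,"wx":0,"wy":0,"wz":0},{"dx":0,"dy":0,"dz":0,"wx":0,"wy":0,"wz":0},{"dx":0,"dy":0,"dz":0,"wx":0,"wy":0,"wz":0}]'
python3 - <<'E'
from h import *
s=sense();print(s['tcp_pos'],s['tool_rot'])
p,im=snap('wrist','w5.png'); np.save('p5.npy',p,allow_pickle=True)
print([w2pix(p,X) for X in ((.6039,-.3441,.095),(.5523,-.3436,.095),(.5001,-.3414,.095),(.449,-.3375,.095))])
cv2.imwrite('pics/w5b.png',cv2.resize(im[:,:,::-1],(800,600),interpolation=cv2.INTER_CUBIC))
E
```

```text
t: 6.1
tcp_pos: [0.5462, -0.3369, 0.2937]
tool_rot: [-0.001, 1.0, 0.0, -0.0]
force: [-0.4, 0.3, -0.9]
finger_gap: 0.381
gripper_force: 49.9
[ 0.54617947 -0.33692802  0.29374125] [-7.81319769e-04  9.99999639e-01  2.54859951e-04 -2.16875927e-04]
[array([269.54941722, 262.40110764]), array([269.75256622, 209.25578306]), array([272.01036516, 149.35750261]), array([276.70256794,  83.66608663])]
```

View pics/w5b.png

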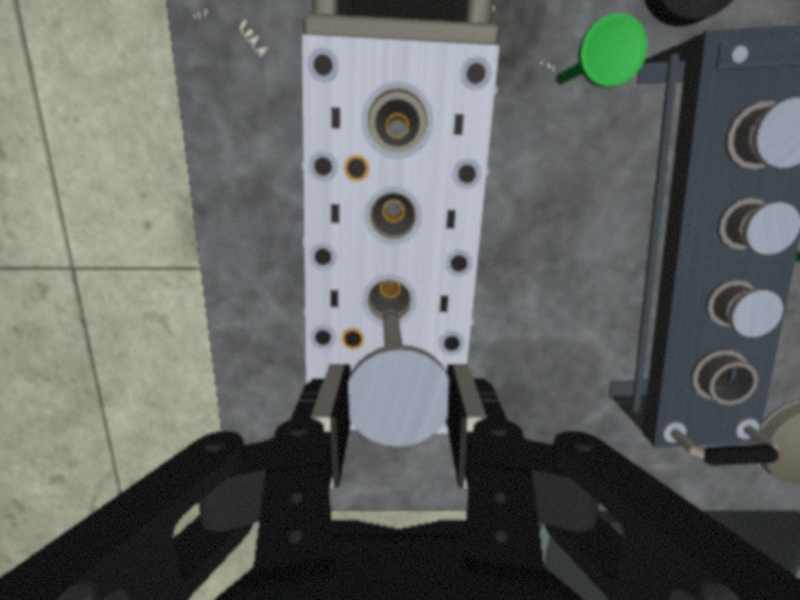

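The wrist view (800x600) shows the seats at (397,121), (393,215) and (389,299). The held head is at (399,396) and the chain slot is at the top of the frame.

Run:
```python
from h import *
p=np.load('p5.npy',allow_pickle=True).item()
for q in ((397,121),(393,215),(389,299)):print(pix2w(p,q[0]*.7,q[1]*.7,.095))
print('held',pix2w(p,399*.7,396*.7,.2307)); 
for q in ((390,310),(392,325),(395,347)): pass
M,t=cam(p); print('cam',-M.T@t); print(M.round(3))
# expected stem line if vertical under head
for z in (.2,.18,.16,.1435): print(z,w2pix(p,[*pix2w(p,399*.7,396*.7,.2307)[:2],z])/.7)
```

```text
[ 0.44975765 -0.33655517  0.095     ]
[ 0.50103695 -0.338821    0.095     ]
[ 0.55233575 -0.34135071  0.095     ]
held [ 0.54491895 -0.33542237  0.2307    ]
cam [ 0.47224241 -0.33584931  0.36338266]
[[-0.002  1.    -0.   ]
 [ 0.957  0.002  0.291]
 [ 0.291  0.    -0.957]]
0.2 [398.86560414 357.53718932]
0.18 [398.7996488  338.66140012]
0.16 [398.74539185 323.1335798 ]
0.1435 [398.70738062 312.25512895]
```

```bash
python3 -m inch '[{"dx":4.75,"dy":0,"dz":0,"wx":0,"wy":0,"wz":0},{"dx":4.75,"dy":0,"dz":0,"wx":0,"wy":0,"wz":0},{"dx":0,"dy":0,"dz":2,"wx":0,"wy":0,"wz":0},{"dx":0,"dy":0,"dz":2,"wx":0,"wy":0,"wz":0},{"dx":0,"dy":0,"dz":0,"wx":0,"wy":0,"wz":0},{"dx":0,"dy":0,"dz":0,"wx":0,"wy":0,"wz":0}]'
python3 -m inch '[{"dx":0,"dy":0,"dz":1,"wx":0,"wy":0,"wz":0},{"dx":0,"dy":0,"dz":1,"wx":0,"wy":0,"wz":0},{"dx":0,"dy":0,"dz":1,"wx":0,"wy":0,"wz":0},{"dx":0,"dy":0,"dz":0,"wx":0,"wy":0,"wz":0}]'
```

```text
t: 6.9
tcp_pos: [0.4513, -0.3384, 0.2546]
tool_rot: [-0.0, 1.0, -0.0, 0.0]
force: [0.7, -0.8, -0.6]
finger_gap: 0.383
gripper_force: 50.0
t: 7.4
tcp_pos: [0.4503, -0.3379, 0.2227]
tool_rot: [0.0, 1.0, 0.001, -0.001]
force: [0.4, -0.6, -0.9]
finger_gap: 0.387
gripper_force: 50.0
```

```bash
python3 -m inch '[{"dx":0,"dy":0,"dz":1.5,"wx":0,"wy":0,"wz":0},{"dx":0,"dy":0,"dz":1.5,"wx":0,"wy":0,"wz":0},{"dx":0,"dy":0,"dz":1,"wx":0,"wy":0,"wz":0},{"dx":0,"dy":0,"dz":0.6,"wx":0,"wy":0,"wz":0},{"dx":0,"dy":0,"dz":0.6,"wx":0,"wy":0,"wz":0},{"dx":0,"dy":0,"dz":0,"wx":0,"wy":0,"wz":0},{"dx":0,"dy":0,"dz":0,"wx":0,"wy":0,"wz":0}]'
python3 -m inch '[{"dx":0,"dy":0,"dz":0,"wx":0,"wy":0,"wz":0},{"dx":0,"dy":0,"dz":0,"wx":0,"wy":0,"wz":0},{"dx":0,"dy":0,"dz":0,"wx":0,"wy":0,"wz":0},{"dx":0,"dy":0,"dz":0,"wx":0,"wy":0,"wz":0},{"dx":0,"dy":0,"dz":-3,"wx":0,"wy":0,"wz":0},{"dx":0,"dy":0,"dz":-6,"wx":0,"wy":0,"wz":0},{"dx":0,"dy":0,"dz":0,"wx":0,"wy":0,"wz":0},{"dx":0,"dy":0,"dz":0,"wx":0,"wy":0,"wz":0}]' 0.7
python3 - <<'E'
from h import *
p,im=snap('wrist','w6.png')
print(w2pix(p,[.4498,-.3366,.101]))
E
```

```text
t: 8.28
tcp_pos: [0.4509, -0.3385, 0.172]
tool_rot: [0.0, 1.0, -0.0, 0.0]
force: [0.5, -0.5, 0.3]
finger_gap: 0.388
gripper_force: 51.7
t: 9.28
tcp_pos: [0.4505, -0.3381, 0.2619]
tool_rot: [0.0, 1.0, 0.0, -0.0]
force: [-0.4, 1.3, -0.3]
finger_gap: 0.699
gripper_force: 0.0
[279.11694752 214.89292215]
```

View pics/w6.png

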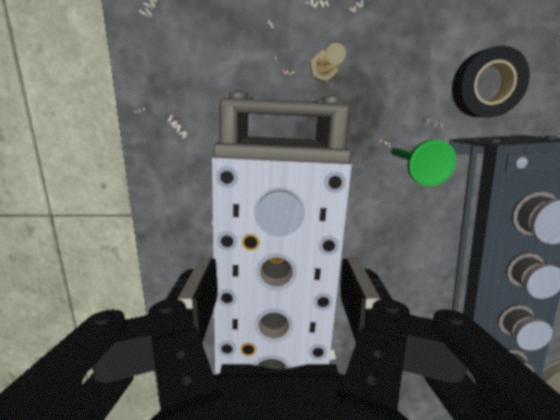

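Valve 1 sits in its seat at (279,213), round and centred, and the green valve at (432,163) is untouched. Next is valve 2.

```bash
python3 -m inch '[{"dx":-2.7,"dy":5.515,"dz":0,"wx":0,"wy":0,"wz":0},{"dx":-2.7,"dy":5.515,"dz":0,"wx":0,"wy":0,"wz":0},{"dx":-2.7,"dy":5.515,"dz":0,"wx":0,"wy":0,"wz":0},{"dx":-2.7,"dy":5.515,"dz":0,"wx":0,"wy":0,"wz":0},{"dx":0,"dy":0,"dz":0,"wx":0,"wy":0,"wz":0},{"dx":0,"dy":0,"dz":0,"wx":0,"wy":0,"wz":0}]'
python3 - <<'E'
from h import *
s=sense(); print(s['tcp_pos'])
E
```

```text
t: 10.07
tcp_pos: [0.5582, -0.1176, 0.2605]
tool_rot: [-0.0, 1.0, 0.0, -0.001]
force: [0.5, -0.2, -0.1]
finger_gap: 0.701
gripper_force: 0.0
[ 0.55816408 -0.11756207  0.26046021]
```

```bash
python3 -m inch '[{"dx":0,"dy":0,"dz":4,"wx":0,"wy":0,"wz":0},{"dx":0,"dy":0,"dz":3,"wx":0,"wy":0,"wz":0},{"dx":0,"dy":0,"dz":1.6,"wx":0,"wy":0,"wz":0},{"dx":0,"dy":0,"dz":1,"wx":0,"wy":0,"wz":0},{"dx":0,"dy":0,"dz":0,"wx":0,"wy":0,"wz":0},{"dx":0,"dy":0,"dz":0,"wx":0,"wy":0,"wz":0}]'
python3 -m inch '[{"dx":0,"dy":0,"dz":0,"wx":0,"wy":0,"wz":0},{"dx":0,"dy":0,"dz":0,"wx":0,"wy":0,"wz":0},{"dx":0,"dy":0,"dz":0,"wx":0,"wy":0,"wz":0},{"dx":0,"dy":0,"dz":0,"wx":0,"wy":0,"wz":0},{"dx":0,"dy":0,"dz":0,"wx":0,"wy":0,"wz":0},{"dx":0,"dy":0,"dz":0,"wx":0,"wy":0,"wz":0},{"dx":0,"dy":0,"dz":0,"wx":0,"wy":0,"wz":0}]' 0.1 50
python3 -m inch '[{"dx":0,"dy":0,"dz":-2,"wx":0,"wy":0,"wz":0},{"dx":0,"dy":0,"dz":-3,"wx":0,"wy":0,"wz":0},{"dx":0,"dy":0,"dz":-4,"wx":0,"wy":0,"wz":0},{"dx":0,"dy":0,"dz":-4,"wx":0,"wy":0,"wz":0},{"dx":0,"dy":0,"dz":0,"wx":0,"wy":0,"wz":0},{"dx":0,"dy":0,"dz":0,"wx":0,"wy":0,"wz":0}]'
```

```text
t: 10.82
tcp_pos: [0.5594, -0.1182, 0.1668]
tool_rot: [0.0, 1.0, -0.0, 0.001]
force: [-0.2, -0.0, 0.5]
finger_gap: 0.7
gripper_force: 0.0
t: 11.7
tcp_pos: [0.5592, -0.1175, 0.1666]
tool_rot: [0.0, 1.0, 0.0, 0.001]
force: [-0.4, 1.7, 5.5]
finger_gap: 0.313
gripper_force: 49.0
t: 12.45
tcp_pos: [0.5581, -0.1177, 0.2949]
tool_rot: [0.0, 1.0, 0.0, -0.001]
force: [-0.8, -0.0, -0.5]
finger_gap: 0.309
gripper_force: 49.4
```

Valve 2 is gripped; the gap is 0.31 for 30 mm, in line with 0.383 for 36 mm. Next I'll carry it over seat 2 at (0.501, −0.339).

```bash
python3 -m inch '[{"dx":1.4,"dy":-5.56,"dz":0,"wx":0,"wy":0,"wz":0},{"dx":1.4,"dy":-5.56,"dz":0,"wx":0,"wy":0,"wz":0},{"dx":1.4,"dy":-5.56,"dz":0,"wx":0,"wy":0,"wz":0},{"dx":1.4,"dy":-5.56,"dz":0,"wx":0,"wy":0,"wz":0},{"dx":0,"dy":0,"dz":0,"wx":0,"wy":0,"wz":0},{"dx":0,"dy":0,"dz":2,"wx":0,"wy":0,"wz":0},{"dx":0,"dy":0,"dz":2,"wx":0,"wy":0,"wz":0},{"dx":0,"dy":0,"dz":0,"wx":0,"wy":0,"wz":0},{"dx":0,"dy":0,"dz":0,"wx":0,"wy":0,"wz":0}]'
python3 - <<'E'
from h import *
s=sense(); print(s['tcp_pos'])
p,im=snap('wrist','w7.png')
print(w2pix(p,[.501,-.3388,.095]),w2pix(p,s['tcp_pos']-[0.0013,-.0015,.0646]))
cv2.imwrite('pics/w7b.png',cv2.resize(im[120:360,140:420,::-1],None,fx=2.4,fy=2.4,interpolation=cv2.INTER_CUBIC))
E
```

```text
t: 13.58
tcp_pos: [0.5029, -0.3395, 0.2556]
tool_rot: [-0.0, 1.0, 0.0, -0.0]
force: [0.4, -0.5, -0.0]
finger_gap: 0.311
gripper_force: 49.5
[ 0.50289182 -0.33953155  0.25555966]
[278.04066896 213.6293174 ] [279.31139539 275.60011   ]
```

View pics/w7b.png

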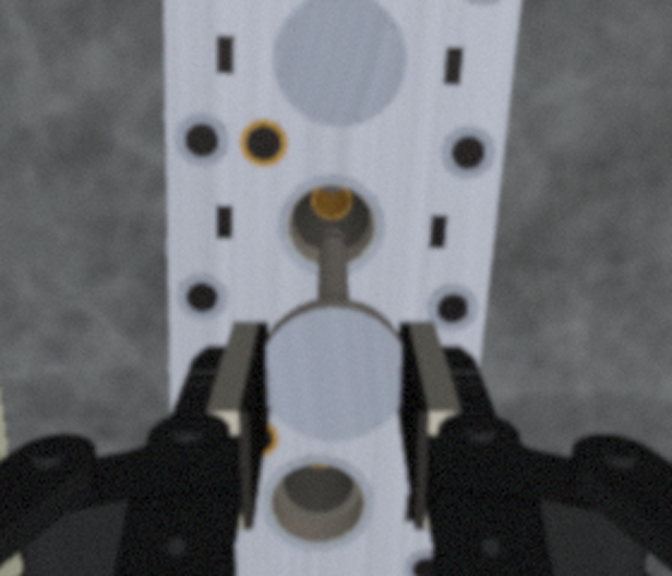

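Valve 2's stem tip, at crop (334,238), hangs just over the second seat's bore at (333,222), and valve 1 is seated flat above it. I'll lower valve 2.

```bash
python3 -m inch '[{"dx":0,"dy":0,"dz":1,"wx":0,"wy":0,"wz":0},{"dx":0.1,"dy":0,"dz":1,"wx":0,"wy":0,"wz":0},{"dx":0,"dy":0,"dz":1,"wx":0,"wy":0,"wz":0},{"dx":0,"dy":0,"dz":0,"wx":0,"wy":0,"wz":0}]'
python3 -m inch '[{"dx":0,"dy":0,"dz":1.5,"wx":0,"wy":0,"wz":0},{"dx":0,"dy":0,"dz":1.5,"wx":0,"wy":0,"wz":0},{"dx":0,"dy":0,"dz":1,"wx":0,"wy":0,"wz":0},{"dx":0,"dy":0,"dz":0.8,"wx":0,"wy":0,"wz":0},{"dx":0,"dy":0,"dz":0.6,"wx":0,"wy":0,"wz":0},{"dx":0,"dy":0,"dz":0,"wx":0,"wy":0,"wz":0},{"dx":0,"dy":0,"dz":0,"wx":0,"wy":0,"wz":0}]'
```

```text
t: 14.12
tcp_pos: [0.5012, -0.3398, 0.2246]
tool_rot: [0.0, 1.0, 0.001, -0.001]
force: [-0.2, 0.2, -0.3]
finger_gap: 0.309
gripper_force: 49.5
t: 15.0
tcp_pos: [0.5019, -0.3404, 0.1723]
tool_rot: [0.0, 1.0, -0.0, 0.0]
force: [-0.4, -0.6, -0.8]
finger_gap: 0.312
gripper_force: 49.5
```

```bash
python3 -m inch '[{"dx":0,"dy":0,"dz":0,"wx":0,"wy":0,"wz":0},{"dx":0,"dy":0,"dz":0,"wx":0,"wy":0,"wz":0},{"dx":0,"dy":0,"dz":0,"wx":0,"wy":0,"wz":0},{"dx":0,"dy":0,"dz":0,"wx":0,"wy":0,"wz":0},{"dx":0,"dy":0,"dz":0,"wx":0,"wy":0,"wz":0},{"dx":0,"dy":0,"dz":-3,"wx":0,"wy":0,"wz":0},{"dx":0,"dy":0,"dz":-6,"wx":0,"wy":0,"wz":0}]' 0.7
python3 -m inch '[{"dx":-0.11,"dy":5.5,"dz":0,"wx":0,"wy":0,"wz":0},{"dx":-0.11,"dy":5.5,"dz":0,"wx":0,"wy":0,"wz":0},{"dx":-0.11,"dy":5.5,"dz":0,"wx":0,"wy":0,"wz":0},{"dx":-0.11,"dy":5.5,"dz":0,"wx":0,"wy":0,"wz":0},{"dx":0,"dy":0,"dz":0,"wx":0,"wy":0,"wz":0},{"dx":0,"dy":0,"dz":0,"wx":0,"wy":0,"wz":0},{"dx":0,"dy":0,"dz":0,"wx":0,"wy":0,"wz":0}]'
```

```text
t: 15.88
tcp_pos: [0.5006, -0.3392, 0.2601]
tool_rot: [0.0, 1.0, 0.003, -0.003]
force: [0.2, -0.7, -0.0]
finger_gap: 0.702
gripper_force: 0.0
t: 16.75
tcp_pos: [0.5066, -0.1216, 0.262]
tool_rot: [0.001, 1.0, -0.0, 0.0]
force: [-1.3, -0.5, 0.5]
finger_gap: 0.697
gripper_force: 0.0
```

```bash
python3 -m inch '[{"dx":0,"dy":0.1,"dz":4,"wx":0,"wy":0,"wz":0},{"dx":0,"dy":0,"dz":3,"wx":0,"wy":0,"wz":0},{"dx":0,"dy":0,"dz":1.6,"wx":0,"wy":0,"wz":0},{"dx":0,"dy":0,"dz":1.1,"wx":0,"wy":0,"wz":0},{"dx":0,"dy":0,"dz":0,"wx":0,"wy":0,"wz":0},{"dx":0,"dy":0,"dz":0,"wx":0,"wy":0,"wz":0}]'
python3 -m inch '[{"dx":0,"dy":0,"dz":0,"wx":0,"wy":0,"wz":0},{"dx":0,"dy":0,"dz":0,"wx":0,"wy":0,"wz":0},{"dx":0,"dy":0,"dz":0,"wx":0,"wy":0,"wz":0},{"dx":0,"dy":0,"dz":0,"wx":0,"wy":0,"wz":0},{"dx":0,"dy":0,"dz":0,"wx":0,"wy":0,"wz":0},{"dx":0,"dy":0,"dz":0,"wx":0,"wy":0,"wz":0},{"dx":0,"dy":0,"dz":0,"wx":0,"wy":0,"wz":0}]' 0.1 50
python3 -m inch '[{"dx":0,"dy":0,"dz":-2,"wx":0,"wy":0,"wz":0},{"dx":0,"dy":0,"dz":-3,"wx":0,"wy":0,"wz":0},{"dx":0,"dy":0,"dz":-4,"wx":0,"wy":0,"wz":0},{"dx":0,"dy":0,"dz":-4,"wx":0,"wy":0,"wz":0},{"dx":0,"dy":0,"dz":0,"wx":0,"wy":0,"wz":0},{"dx":0,"dy":0,"dz":0,"wx":0,"wy":0,"wz":0}]'
```

```text
t: 17.5
tcp_pos: [0.5067, -0.1197, 0.1655]
tool_rot: [0.001, 1.0, -0.0, 0.001]
force: [-1.0, -0.2, -0.2]
finger_gap: 0.699
gripper_force: 0.0
t: 18.38
tcp_pos: [0.5067, -0.1196, 0.1654]
tool_rot: [0.0, 1.0, -0.0, 0.001]
force: [-0.6, -1.3, 6.2]
finger_gap: 0.314
gripper_force: 49.0
t: 19.12
tcp_pos: [0.5054, -0.1186, 0.2939]
tool_rot: [0.0, 1.0, 0.001, -0.001]
force: [-0.1, 0.4, -1.5]
finger_gap: 0.311
gripper_force: 49.3
```

```bash
python3 -m inch '[{"dx":-1.18,"dy":-5.58,"dz":0,"wx":0,"wy":0,"wz":0},{"dx":-1.18,"dy":-5.58,"dz":0,"wx":0,"wy":0,"wz":0},{"dx":-1.18,"dy":-5.58,"dz":0,"wx":0,"wy":0,"wz":0},{"dx":-1.18,"dy":-5.58,"dz":0,"wx":0,"wy":0,"wz":0},{"dx":0,"dy":0,"dz":0,"wx":0,"wy":0,"wz":0},{"dx":0,"dy":0,"dz":2,"wx":0,"wy":0,"wz":0},{"dx":0,"dy":0,"dz":2,"wx":0,"wy":0,"wz":0},{"dx":0,"dy":0,"dz":0,"wx":0,"wy":0,"wz":0},{"dx":0,"dy":0,"dz":0,"wx":0,"wy":0,"wz":0}]'
python3 - <<'E'
from h import *
p,im=snap('wrist','w8.png')
cv2.imwrite('pics/w8b.png',cv2.resize(im[120:360,140:420,::-1],None,fx=2.4,fy=2.4,interpolation=cv2.INTER_CUBIC))
E
```

```text
t: 20.25
tcp_pos: [0.5533, -0.3417, 0.2545]
tool_rot: [-0.0, 1.0, 0.001, -0.0]
force: [0.3, -0.1, -1.5]
finger_gap: 0.31
gripper_force: 49.5
```

View pics/w8b.png

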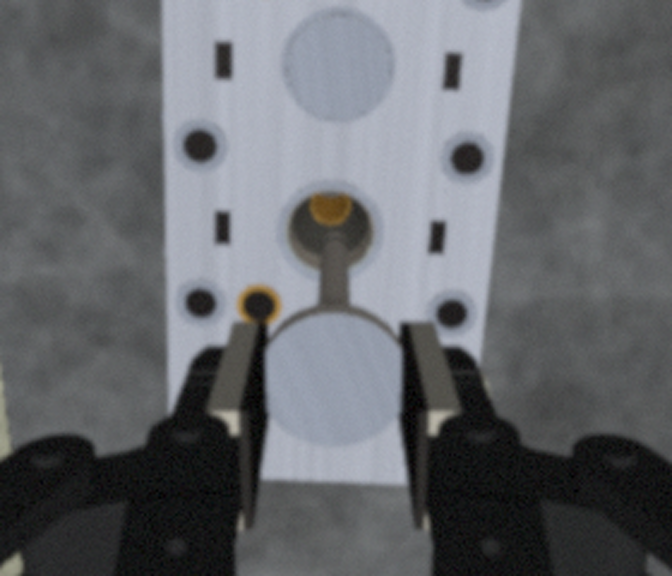

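The picture shows valve 2 seated and valve 3's stem tip, at (334,240), over the third bore at (331,228), about 1 mm to the right of it. I'll lower it with a 1 mm correction.

```bash
python3 -m inch '[{"dx":0,"dy":-0.1,"dz":1,"wx":0,"wy":0,"wz":0},{"dx":0,"dy":0,"dz":1,"wx":0,"wy":0,"wz":0},{"dx":0,"dy":0,"dz":1,"wx":0,"wy":0,"wz":0},{"dx":0,"dy":0,"dz":0,"wx":0,"wy":0,"wz":0}]'
python3 -m inch '[{"dx":0,"dy":0,"dz":1.5,"wx":0,"wy":0,"wz":0},{"dx":0,"dy":0,"dz":1.5,"wx":0,"wy":0,"wz":0},{"dx":0,"dy":0,"dz":1,"wx":0,"wy":0,"wz":0},{"dx":0,"dy":0,"dz":0.7,"wx":0,"wy":0,"wz":0},{"dx":0,"dy":0,"dz":0.6,"wx":0,"wy":0,"wz":0},{"dx":0,"dy":0,"dz":0,"wx":0,"wy":0,"wz":0},{"dx":0,"dy":0,"dz":0,"wx":0,"wy":0,"wz":0}]'
```

```text
t: 20.8
tcp_pos: [0.5527, -0.3429, 0.2234]
tool_rot: [0.0, 1.0, 0.001, -0.001]
force: [-0.9, -0.1, -1.3]
finger_gap: 0.309
gripper_force: 49.5
t: 21.68
tcp_pos: [0.5535, -0.3436, 0.1723]
tool_rot: [0.0, 1.0, -0.0, 0.0]
force: [0.7, -1.0, -1.0]
finger_gap: 0.312
gripper_force: 49.5
```

```bash
python3 -m inch '[{"dx":0,"dy":0,"dz":0,"wx":0,"wy":0,"wz":0},{"dx":0,"dy":0,"dz":0,"wx":0,"wy":0,"wz":0},{"dx":0,"dy":0,"dz":0,"wx":0,"wy":0,"wz":0},{"dx":0,"dy":0,"dz":0,"wx":0,"wy":0,"wz":0},{"dx":0,"dy":0,"dz":0,"wx":0,"wy":0,"wz":0},{"dx":0,"dy":0,"dz":-3,"wx":0,"wy":0,"wz":0},{"dx":0,"dy":0,"dz":-6,"wx":0,"wy":0,"wz":0}]' 0.7
python3 -m inch '[{"dx":2.47,"dy":5.51,"dz":0,"wx":0,"wy":0,"wz":0},{"dx":2.47,"dy":5.51,"dz":0,"wx":0,"wy":0,"wz":0},{"dx":2.47,"dy":5.51,"dz":0,"wx":0,"wy":0,"wz":0},{"dx":2.47,"dy":5.51,"dz":0,"wx":0,"wy":0,"wz":0},{"dx":0,"dy":0,"dz":0,"wx":0,"wy":0,"wz":0},{"dx":0,"dy":0,"dz":0,"wx":0,"wy":0,"wz":0},{"dx":0,"dy":0,"dz":0,"wx":0,"wy":0,"wz":0}]'
```

```text
t: 22.55
tcp_pos: [0.552, -0.3424, 0.2597]
tool_rot: [0.0, 1.0, 0.003, -0.003]
force: [1.3, -0.9, -0.5]
finger_gap: 0.703
gripper_force: 0.0
t: 23.42
tcp_pos: [0.4558, -0.1244, 0.2622]
tool_rot: [0.001, 1.0, -0.001, 0.001]
force: [0.2, 0.1, 0.6]
finger_gap: 0.701
gripper_force: 0.0
```

```bash
python3 -m inch '[{"dx":0.1,"dy":0.1,"dz":4,"wx":0,"wy":0,"wz":0},{"dx":0,"dy":0,"dz":3,"wx":0,"wy":0,"wz":0},{"dx":0,"dy":0,"dz":1.6,"wx":0,"wy":0,"wz":0},{"dx":0,"dy":0,"dz":1.1,"wx":0,"wy":0,"wz":0},{"dx":0,"dy":0,"dz":0,"wx":0,"wy":0,"wz":0},{"dx":0,"dy":0,"dz":0,"wx":0,"wy":0,"wz":0}]'
python3 -m inch '[{"dx":0,"dy":0,"dz":0,"wx":0,"wy":0,"wz":0},{"dx":0,"dy":0,"dz":0,"wx":0,"wy":0,"wz":0},{"dx":0,"dy":0,"dz":0,"wx":0,"wy":0,"wz":0},{"dx":0,"dy":0,"dz":0,"wx":0,"wy":0,"wz":0},{"dx":0,"dy":0,"dz":0,"wx":0,"wy":0,"wz":0},{"dx":0,"dy":0,"dz":0,"wx":0,"wy":0,"wz":0},{"dx":0,"dy":0,"dz":0,"wx":0,"wy":0,"wz":0}]' 0.1 50
python3 -m inch '[{"dx":0,"dy":0,"dz":-2,"wx":0,"wy":0,"wz":0},{"dx":0,"dy":0,"dz":-3,"wx":0,"wy":0,"wz":0},{"dx":0,"dy":0,"dz":-4,"wx":0,"wy":0,"wz":0},{"dx":0,"dy":0,"dz":-4,"wx":0,"wy":0,"wz":0},{"dx":0,"dy":0,"dz":0,"wx":0,"wy":0,"wz":0},{"dx":0,"dy":0,"dz":0,"wx":0,"wy":0,"wz":0}]'
```

```text
t: 24.18
tcp_pos: [0.4542, -0.1224, 0.1653]
tool_rot: [0.0, 1.0, -0.0, 0.001]
force: [0.8, 0.6, 0.5]
finger_gap: 0.698
gripper_force: 0.0
t: 25.05
tcp_pos: [0.4542, -0.1225, 0.1655]
tool_rot: [0.0, 1.0, -0.001, 0.001]
force: [-1.3, -1.5, 6.3]
finger_gap: 0.384
gripper_force: 49.5
t: 25.8
tcp_pos: [0.4528, -0.1213, 0.2941]
tool_rot: [0.0, 1.0, 0.001, -0.001]
force: [-1.7, 0.4, -0.9]
finger_gap: 0.386
gripper_force: 49.9
```

```bash
python3 -m inch '[{"dx":-3.02,"dy":-4.46,"dz":0,"wx":0,"wy":0,"wz":0},{"dx":-3.02,"dy":-4.46,"dz":0,"wx":0,"wy":0,"wz":0},{"dx":-3.02,"dy":-4.46,"dz":0,"wx":0,"wy":0,"wz":0},{"dx":-3.02,"dy":-4.46,"dz":0,"wx":0,"wy":0,"wz":0},{"dx":-3.02,"dy":-4.46,"dz":0,"wx":0,"wy":0,"wz":0},{"dx":0,"dy":0,"dz":2,"wx":0,"wy":0,"wz":0},{"dx":0,"dy":0,"dz":2,"wx":0,"wy":0,"wz":0},{"dx":0,"dy":0,"dz":0,"wx":0,"wy":0,"wz":0},{"dx":0,"dy":0,"dz":0,"wx":0,"wy":0,"wz":0},{"dx":0,"dy":0,"dz":0,"wx":0,"wy":0,"wz":0}]'
python3 - <<'E'
from h import *
p,im=snap('wrist','w9.png')
cv2.imwrite('pics/w9b.png',cv2.resize(im[120:360,140:420,::-1],None,fx=2.4,fy=2.4,interpolation=cv2.INTER_CUBIC))
E
```

```text
t: 27.05
tcp_pos: [0.6049, -0.3451, 0.2557]
tool_rot: [0.0, 1.0, -0.0, 0.001]
force: [-0.1, 0.3, -1.2]
finger_gap: 0.385
gripper_force: 50.0
```

View pics/w9b.png

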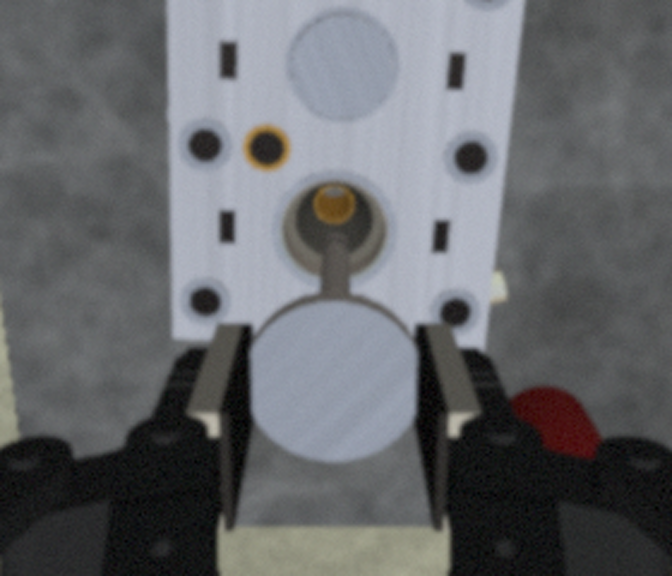

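Valve 3 is seated, and valve 4's stem tip, at (335,240), is centred over the last bore at (334,226). The red bottle is well behind and to the side.

```bash
python3 -m inch '[{"dx":0,"dy":0,"dz":1,"wx":0,"wy":0,"wz":0},{"dx":0,"dy":0,"dz":1,"wx":0,"wy":0,"wz":0},{"dx":0,"dy":0,"dz":1,"wx":0,"wy":0,"wz":0},{"dx":0,"dy":0,"dz":0,"wx":0,"wy":0,"wz":0}]'
python3 -m inch '[{"dx":0,"dy":0,"dz":1.5,"wx":0,"wy":0,"wz":0},{"dx":0,"dy":0,"dz":1.5,"wx":0,"wy":0,"wz":0},{"dx":0,"dy":0,"dz":1,"wx":0,"wy":0,"wz":0},{"dx":0,"dy":0,"dz":0.7,"wx":0,"wy":0,"wz":0},{"dx":0,"dy":0,"dz":0.7,"wx":0,"wy":0,"wz":0},{"dx":0,"dy":0,"dz":0,"wx":0,"wy":0,"wz":0},{"dx":0,"dy":0,"dz":0,"wx":0,"wy":0,"wz":0}]'
```

```text
t: 27.6
tcp_pos: [0.6039, -0.3446, 0.2231]
tool_rot: [0.0, 1.0, 0.001, -0.001]
force: [-0.4, -0.8, -1.0]
finger_gap: 0.383
gripper_force: 50.0
t: 28.48
tcp_pos: [0.6048, -0.3452, 0.1713]
tool_rot: [0.0, 1.0, -0.0, 0.0]
force: [0.4, 1.2, -1.1]
finger_gap: 0.383
gripper_force: 50.0
```

Now I'll release, rise and back away so both fixed cameras have a clear view.

```bash
python3 -m inch '[{"dx":0,"dy":0,"dz":0,"wx":0,"wy":0,"wz":0},{"dx":0,"dy":0,"dz":0,"wx":0,"wy":0,"wz":0},{"dx":0,"dy":0,"dz":0,"wx":0,"wy":0,"wz":0},{"dx":0,"dy":0,"dz":0,"wx":0,"wy":0,"wz":0},{"dx":0,"dy":0,"dz":0,"wx":0,"wy":0,"wz":0},{"dx":0,"dy":0,"dz":-3,"wx":0,"wy":0,"wz":0},{"dx":0,"dy":0,"dz":-6,"wx":0,"wy":0,"wz":0},{"dx":0,"dy":0,"dz":-6,"wx":0,"wy":0,"wz":0},{"dx":0,"dy":5,"dz":0,"wx":0,"wy":0,"wz":0},{"dx":0,"dy":5,"dz":0,"wx":0,"wy":0,"wz":0}]' 0.7
python3 -m inch '[{"dx":0,"dy":5.5,"dz":0,"wx":0,"wy":0,"wz":0},{"dx":0,"dy":5.5,"dz":0,"wx":0,"wy":0,"wz":0},{"dx":0,"dy":5.5,"dz":0,"wx":0,"wy":0,"wz":0},{"dx":0,"dy":5.5,"dz":0,"wx":0,"wy":0,"wz":0},{"dx":0,"dy":5.5,"dz":0,"wx":0,"wy":0,"wz":0},{"dx":0,"dy":5.5,"dz":0,"wx":0,"wy":0,"wz":0},{"dx":0,"dy":0,"dz":0,"wx":0,"wy":0,"wz":0},{"dx":0,"dy":0,"dz":0,"wx":0,"wy":0,"wz":0},{"dx":0,"dy":0,"dz":0,"wx":0,"wy":0,"wz":0}]'
python3 - <<'E'
from h import *
p,a=snap('top','t10.png');q,b=snap('scene','s10.png')
c=np.zeros((560,800,3),np.uint8)
A=cv2.resize(a[125:295,310:410,::-1],None,fx=3,fy=3,interpolation=cv2.INTER_CUBIC)
B=cv2.resize(b[200:340,230:410,::-1],None,fx=2.75,fy=2.75,interpolation=cv2.INTER_CUBIC)
c[:A.shape[0],:300]=A; c[:B.shape[0],300:300+B.shape[1]]=B; cv2.imwrite('pics/c10.png',c)
E
```

```text
t: 29.72
tcp_pos: [0.6046, -0.2447, 0.3223]
tool_rot: [0.001, 1.0, -0.001, 0.001]
force: [-0.4, 0.7, -0.2]
finger_gap: 0.701
gripper_force: 0.0
t: 30.85
tcp_pos: [0.6049, 0.0836, 0.3209]
tool_rot: [0.001, 1.0, -0.0, 0.0]
force: [-0.8, 0.7, 0.0]
finger_gap: 0.697
gripper_force: 0.0
```

View pics/c10.png

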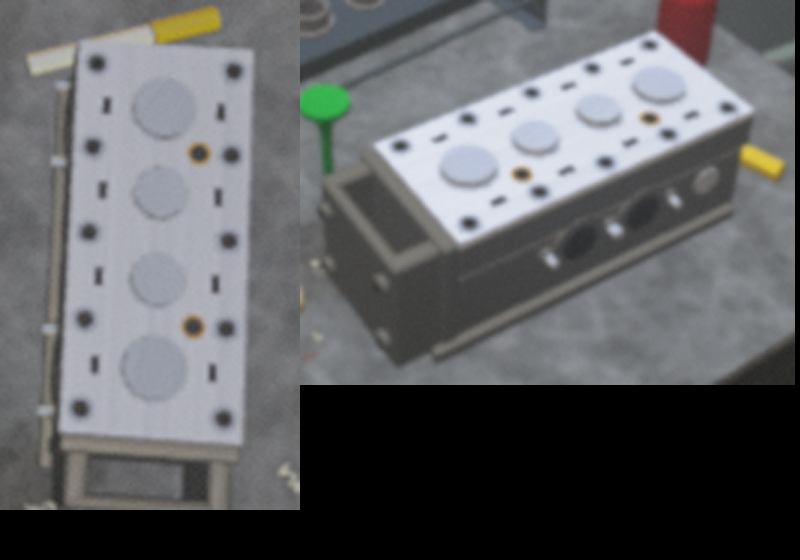

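All four heads lie flat and low on the gasket face, centred in line (top-view crop (164,108), (161,192), (157,279), (154,368)). The gripper is clear.

```bash
python3 -c "
from h import *
print(workorder.sign_off())"
```

```text
the job is handed in; nothing more can be done
None
```

All four valves are in their seats in row order (handle end to chain-slot end), sitting flat on the gasket face in the last pictures, and the job was handed in at about 31 s; no verdict came back.

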